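# Put the measuring and marking tools back on their foam inlays

## Task

Put away the measuring and marking tools that lie on the plank at the right: the yellow multimeter, the tape measure, the paint marker and the red carpenter's pencil. Set each down gently, without dropping it, on the black foam inlay on the left-hand bench that shows its own shape, right side up, centred on the shape and lengthwise along it (either end first). Leave the red hex-key set where it lies.

Things in the scene. Friction and masses are not known exactly. Their poses are not given: they have to be found in the camera images.
- meter: pocket multimeter: yellow box with a black dial on top, lying flat, 52 x 92 x 34 mm (x, y, z; the box is 24 mm high, the dial stands above it); origin at the centre of its underside, y along its length, z up; about 0.14 kg; take it across the 52 mm. At the start it lies in the row on the plank to the right
- tape_measure: yellow and black tape measure standing on its edge, 38 x 78 x 64 mm (x, y, z); origin on the underside, at the middle of the 78 mm; the case is 36 mm thick and runs from y = -29 to +39 mm (the rest is the thin end hook); z up; about 0.19 kg; take it across the 36 mm. At the start it lies in the row on the plank to the right
- pencil: flat red carpenter's pencil, 11 x 161 x 10 mm (x, y, z), lying along its y axis; origin on the underside at the middle of its length (its balance point lies 8 mm towards +y); about 10 g. At the start it lies in the row on the plank to the right
- marker: round paint marker, yellow barrel with a black cap at the -y end, 148 mm long, 12 mm thick, lying along its y axis; origin on the underside at the middle of its length; about 18 g; it can roll. At the start it lies in the row on the plank to the right
- hex_keys: folding hex-key set with red side plates, 33 x 85 x 22 mm; origin at the centre of its underside, y along its length. It lies in the same row on the plank; it is no measuring or marking tool and stays there
- tool_tin: open red tool tin, fixed on the bench just behind the inlays (in the way of a hand that swings low over the bench), 120 x 210 mm, 62 mm high, its lid up on the far side to 0.18 m above the bench; origin at the centre of its underside. Between bench and plank there is a gap, free of obstacles, to pass the tools through
- inlay_meter: place of the meter: black foam inlay fixed on the left bench, 66 x 200 x 4 mm (x, y, z), origin at the centre of its underside. Its top shows a broad yellow rectangle 56 x 96 mm with a black dial disc and two small black dots. Stops 5 mm high, 45 wide, 6 thick stand across it, centred at y = +/-63; the tool lies between.
- inlay_tape: place of the tape measure: black foam inlay fixed on the left bench, 66 x 200 x 4 mm (x, y, z), origin at the centre of its underside. Its top shows a plain white rectangle 42 x 82 mm. Stops 5 mm high, 32 wide, 6 thick stand across it, centred at y = +/-56; the tool lies between.
- inlay_pencil: place of the pencil: black foam inlay fixed on the left bench, 66 x 200 x 4 mm (x, y, z), origin at the centre of its underside. Its top shows a long narrow red bar, 12 x 161 mm. Stops 5 mm high, 30 wide, 6 thick stand across it, centred at y = +/-97; the tool lies between.
- inlay_marker: place of the marker: black foam inlay fixed on the left bench, 66 x 200 x 4 mm (x, y, z), origin at the centre of its underside. Its top shows a long narrow bar, 14 x 148 mm, yellow with a white end. Stops 5 mm high, 30 wide, 6 thick stand across it, centred at y = +/-91; the tool lies between. Four rails 4 high, 4 wide, 22 long stand centred at x = +/-13, y = +/-55: the marker lies between them and cannot roll off.

How it is judged:
By the outcome, as a careful person would: the job done as asked, in the order asked, and still so for the second after the job is handed in, with the robot touching nothing.
It also fails if it takes over 147 s, if anything falls off the work surface, if the arm or the gripper's body presses on something with over 40 N, if the wrist force passes 120 N, or if a joint passes its speed limit or range.

## Robot

A 6-joint arm with a two-finger parallel gripper is mounted at the origin on a cart in front of the work surface, level with it; the furniture and walls round the work are solid. World frame = base frame: x ahead of the robot, y to its left, z up, the work surface at z = 0. Lengths are in m, angles in rad, forces in N, time in s.
With the tool pointing down it reaches from about 0.35 to 0.925 m from the base axis. Payload 6.4 kg.
Tool frame: the origin (TCP) lies midway between the tips of the shut fingers; the grasp point (between the pads) lies 19 mm behind it; z points along the fingers, y is the line along which they close (so a half turn about z gives the same grasp; the last joint's range is limited). The gripper opens to 94 mm and grips with 3 to 60 N. Pads are 16 mm wide; open, the fingers measure 119 mm over their backs; the gripper's body (75 mm by 177 mm) begins 78 mm behind the grasp point.
Start: joints at [-1.383, 0.245, 1.558, -0, 1.339, -0.174], TCP at [0.23, -0.608, 0.205] pointing down, gripper open.
Joint ranges: [-3.13, 3.13], [-1.02, 2.26], [0.13, 2.54], [-0.95, 4.09], [0.21, 2.88], [-2.74, 2.74]. Speed limits (rad/s): [2.57, 2.57, 3.14, 3.14, 3.14, 3.14].

## Interface

Orientations are given as a rotation vector (axis times angle).
In Python, from plant import sense, optics, ticket gives the robot as it stands. The module is installed in compiled form; this text tells all that it offers.
- The arm moves only by the tool carry_out, never from a script. Its argument "moves" is a list that holds one entry, the list of rows, each a list of 5 numbers: the closure in counts, from 0 (fully open) to 255 (shut), then the shift along the tool's x, y, z in mm, then the turn about the tool's z in degrees. In form: [[[hand, x, y, z, roll], ...]]. A call has exactly 5 rows; each row shifts and turns the commanded pose from where the row before left it, along the tool's axes as they then stand; what a row does not reach is not made up. A row lasts 1/8 s, in which the tool goes at most 62.5 mm and 10.7 degrees, less where a joint would pass 70% of its speed; a pose out of reach is approached as far as the arm can. A call is refused whole if a number of a shift passes 62.5 or a number of a turn 10.7, either way. A call with a gripper value outside its range is refused whole. The fingers move at their own pace and stop on an object; "squeeze" is the grip in N (left out, the last holds). Time passes only in rows, so rows that do not move let the fingers close, or fill a call up. It gives the time, the measured TCP pose, the force, the opening and the grip force at its end, in the units of the state.
- sense(): the state, without advancing time (a new reading comes with each control period).
- optics.grab_frame(name): name is "side" or "top"; returns a dict with "frame" (480x640x3 uint8, red, green, blue), "camera_matrix" (3x3 intrinsics, pixels), "dist" ([k1, k2, p1, p2, k3] as OpenCV has them; the pictures are not rectified), "rvec" (rotation vector, rad) and "tvec" (3), from world to camera coordinates, as OpenCV has them. Camera axes: x right, y down, z forward; pixel columns grow to the right and rows downward; lengths in m; the calibration is good to about 2 mm. A picture is of the moment at which its call begins. There is no depth.
- ticket.hand_in(): hands the job in; it is judged then, once.
The state is a dict: "time": time; "joint_positions": joint angles; "qd": joint speeds; "joint_efforts": joint torques, N m; "tcp_pos": TCP position; "ee_rot": TCP orientation; "ft_force": force on the tool from outside, world axes, zero at the start; "torque": the same for the moment, N m; "finger_gap": opening from 0.0 (shut) to 1.0 (fully open); "grasp_force": force on a finger pad.
Only numpy, scipy, OpenCV 4.12 (cv2) and the standard library are available. Lean on these libraries where they do the work, as an engineer would, in place of code of your own. Each camera call takes 0.05 s, during which the arm holds its last target. There are 200 camera calls.

## Working session

There is one attempt and no reset: what is moved stays moved. The work goes in short steps, Python scripts to look and compute and a tool call to move; the robot and the scene stay as the last step left them, time stands still between calls to the robot, and variables do not carry over. Pictures are saved under pics/ and viewed, at most 14 in all, crops included, and the job is handed in when it is done.

Besides the shell and the picture viewer there is one more tool, called after "Emit:" as name(argument=value, ...) on one line, values as JSON. carry_out: Moves the arm, as the interface text tells. Its arguments: {"type":"object","properties":{"moves":{"type":"array"},"squeeze":{"type":"number"}},"required":["moves"]}

```bash
mkdir -p pics
python3 - <<'E'
from plant import sense, optics
import cv2
for n in("top","side"):
    f=optics.grab_frame(n); cv2.imwrite(f"pics/{n}0.png",f["frame"][:,:,::-1]); print(n,f["camera_matrix"],f["dist"],f["rvec"],f["tvec"])
print(sense())
E
```

```text
top [[533.97306507   0.         320.70502299]
 [  0.         533.97306507 244.48889412]
 [  0.           0.           1.        ]] [-0.07556651  0.          0.          0.          0.        ] [ 2.13100916 -2.10899488  0.21329593] [0.00811156 0.56770422 1.21563355]
side [[529.78342919   0.         305.90793634]
 [  0.         529.78342919 239.1351251 ]
 [  0.           0.           1.        ]] [-0.12322607  0.          0.          0.          0.        ] [ 2.11957442 -0.40477845  0.20325532] [-0.54136564  0.1535787   1.27134603]
{'time': 0.1, 'joint_positions': array([-1.38312690e+00,  2.45751403e-01,  1.55883634e+00, -4.23935094e-05,
        1.33869672e+00, -1.74074534e-01]), 'qd': array([-5.12444885e-05, -2.88273685e-03, -3.73653605e-03,  6.78697804e-05,
        1.46350493e-03, -8.38946821e-04]), 'joint_efforts': array([-4.19963826e-04, -4.16911805e+01, -3.15526557e+01,  6.86666113e-02,
        3.09889961e-02, -5.30941895e-05]), 'tcp_pos': array([ 0.22995033, -0.60741011,  0.20448095]), 'ee_rot': array([-3.08867785e+00, -5.64843768e-01,  8.28108793e-05]), 'ft_force': array([-0.46119681, -0.01040547,  0.58512835]), 'torque': array([-0.0434066 , -0.03028331, -0.0243052 ]), 'grasp_force': 0.0, 'finger_gap': 1.0017522937211887}
```

View pics/top0.png

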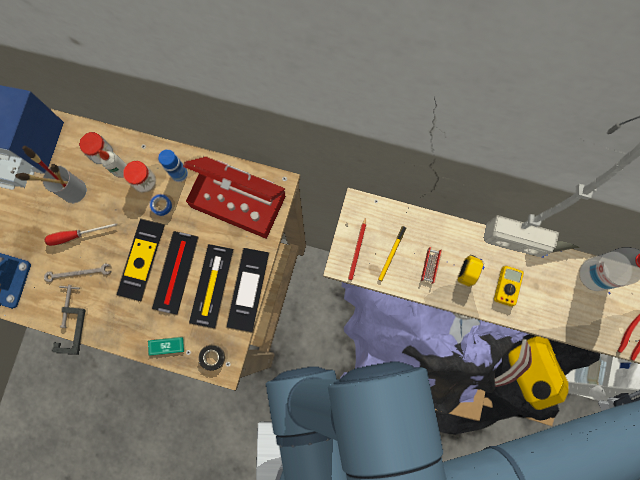

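View pics/side0.png

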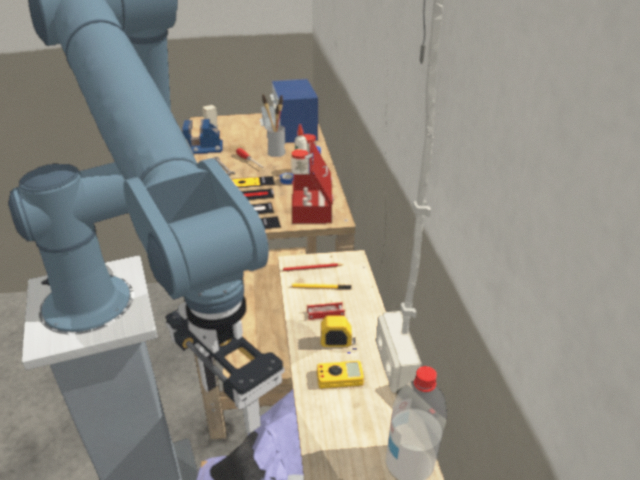

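```bash
cat > h.py <<'E'
import cv2, numpy as np
from plant import sense, optics
from scipy.spatial.transform import Rotation as R
def cam(n):
    f=optics.grab_frame(n); return f
def px2w(f,uv,z):
    p=cv2.undistortPoints(np.array(uv,float).reshape(-1,1,2),f["camera_matrix"],np.array(f["dist"]))[:,0]
    M=cv2.Rodrigues(np.array(f["rvec"]))[0]; t=np.array(f["tvec"]).ravel()
    c=-M.T@t; d=np.c_[p,np.ones(len(p))]@M
    return c+d*((z-c[2])/d[:,2])[:,None]
def w2px(f,X):
    return cv2.projectPoints(np.array(X,float).reshape(-1,1,3),np.array(f["rvec"]),np.array(f["tvec"]),f["camera_matrix"],np.array(f["dist"]))[0][:,0]
def crop(f,x0,y0,x1,y1,s,name):
    cv2.imwrite(name,cv2.resize(f["frame"][y0:y1,x0:x1,::-1],None,fx=s,fy=s,interpolation=cv2.INTER_CUBIC))
def togo(x,y,z,yaw):
    """tool axes shift (mm) and turn (deg) to TCP x,y,z with closing line (tool y) along yaw deg (mod 180)"""
    s=sense(); r=R.from_rotvec(s["ee_rot"]); m=r.as_matrix()
    cur=np.degrees(np.arctan2(m[1,1],m[0,1])); d=(yaw-cur+90)%180-90
    print("pos",s["tcp_pos"].round(4),"yaw",cur.round(2),"shift mm",(m.T@(np.array([x,y,z])-s["tcp_pos"])*1000).round(1),"turn(tool z)",-d.round(2) if hasattr(d,'round') else -d,"q6",s["joint_positions"][5].round(2),"t",s["time"])
E
python3 - <<'E'
from h import *
f=cam("top"); crop(f,110,210,275,335,4.8,"pics/L.png"); crop(f,335,205,535,315,4,"pics/R.png")
g=cam("side"); crop(g,270,250,380,400,4,"pics/S.png")
E
```

```text
(no output)
```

View pics/L.png

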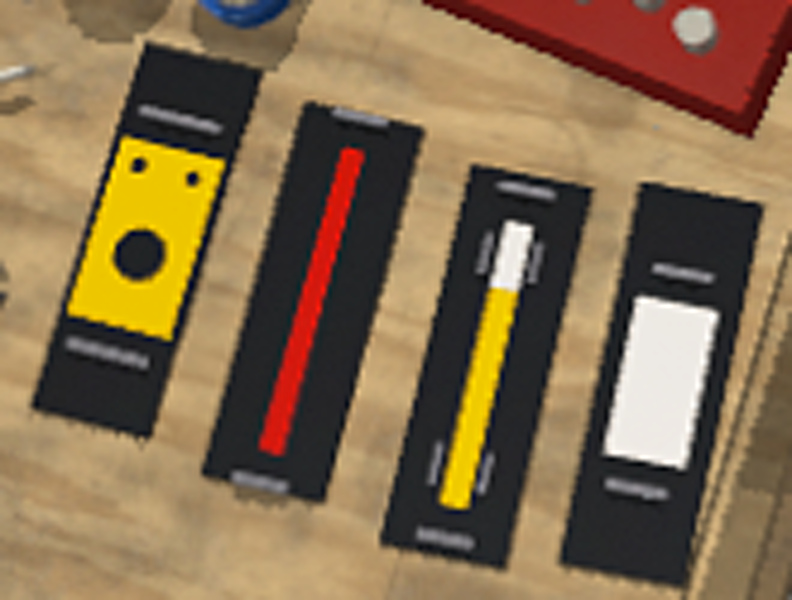

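View pics/R.png

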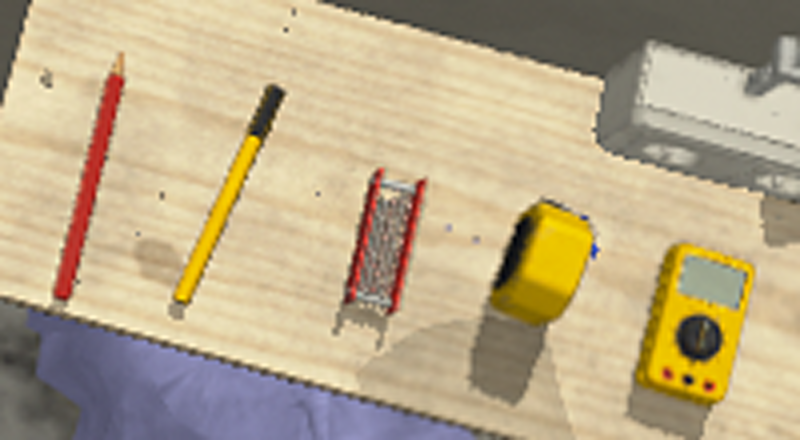

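View pics/S.png

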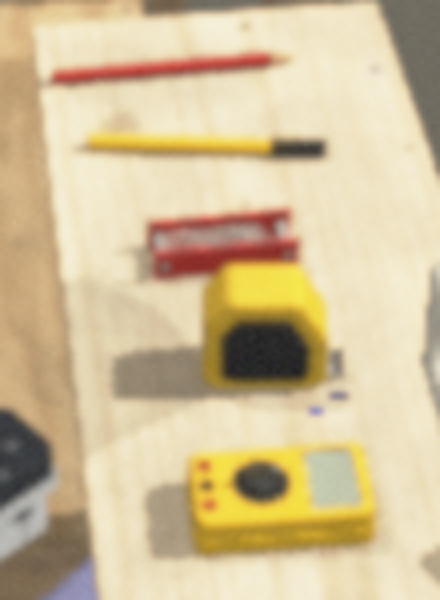

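Run:
```python
from h import *
np.set_printoptions(precision=4,suppress=True)
f=cam("top"); g=cam("side")
def P(o,s,u): return (np.array(u,float)+.5)/s-.5+np.array(o)
L=lambda u:P((110,210),4.8,u); Rr=lambda u:P((335,205),4,u); S=lambda u:P((270,250),4,u)
def rep(n,X):
    d=X[0]-X[-1]; print(n,"c",X.mean(0),"len",np.linalg.norm(d[:2])*1e3,"dir",np.degrees(np.arctan2(d[1],d[0])))
for z in(0.004,):
    for n,q in(("tape",[(636,297),(717,310),(688,468),(604,454)]),("meter",[(125,137),(224,159),(172,340),(68,315)])):
        X=px2w(f,L(q),z); rep(n,X); print(np.linalg.norm(X[0]-X[1]))
    for n,q in(("pencil",[(351,149),(272,453)]),("marker",[(519,222),(455,507)])): rep(n,px2w(f,L(q),z))
for z in(0.0,0.006,):
    rep("pencil",px2w(f,Rr([(121,55),(63,298)]),z)); rep("pencilS",px2w(g,S([(290,60),(50,77)]),z))
    rep("marker",px2w(f,Rr([(276,88),(181,300)]),z)); rep("markerS",px2w(g,S([(324,149),(85,143)]),z))
X=px2w(f,Rr([(680,245),(753,262),(724,402),(648,385)]),.024); rep("meter",X);print(X)
X=px2w(f,Rr([(540,203),(593,215),(540,325),(492,310)]),.05); rep("tape",X);print(X)
X=px2w(g,S([(327,382),(205,385)]),.0); rep("tapeS",X);print(X)
X=px2w(g,S([(375,538),(198,552)]),.0); rep("meterS",X);print(X)
M=lambda f:-cv2.Rodrigues(np.array(f["rvec"]))[0].T@np.array(f["tvec"]).ravel()
print(M(f),M(g))
```

```text
tape c [0.4647 0.1919 0.004 ] len 81.57960061808176 dir -9.377774077365435
0.042224961174260445
meter c [0.5362 0.4617 0.004 ] len 96.69518109549125 dir -13.578843988042463
0.05437888895107686
pencil c [0.5049 0.3736 0.004 ] len 161.23067560408765 dir -11.205582950471815
marker c [0.4732 0.2813 0.004 ] len 148.84193179648597 dir -10.011005846596731
pencil c [ 0.5698 -0.0783  0.    ] len 158.4932002316526 dir -13.367256585093303
pencilS c [ 0.5704 -0.073   0.    ] len 157.88168479362264 dir -15.33585212784239
marker c [ 0.5594 -0.1633  0.    ] len 147.89327328288104 dir -24.511765322590016
markerS c [ 0.5594 -0.1566  0.    ] len 148.634816137394 dir -24.462799657501005
pencil c [ 0.5686 -0.0778  0.006 ] len 157.76336916022564 dir -13.367256585093305
pencilS c [ 0.5674 -0.0806  0.006 ] len 156.72533137771455 dir -15.335852127842422
marker c [ 0.5583 -0.1625  0.006 ] len 147.21225286093787 dir -24.511765322590012
markerS c [ 0.5565 -0.1636  0.006 ] len 147.54618842488864 dir -24.46279965750104
meter c [ 0.4774 -0.4478  0.024 ] len 89.24929386890942 dir -15.84474876856743
[[ 0.5254 -0.4372  0.024 ]
 [ 0.5153 -0.4823  0.024 ]
 [ 0.4295 -0.4592  0.024 ]
 [ 0.4396 -0.4128  0.024 ]]
tape c [ 0.5097 -0.3431  0.05  ] len 72.16151200155976 dir -26.013940883504166
[[ 0.546  -0.3438  0.05  ]
 [ 0.539  -0.3757  0.05  ]
 [ 0.4724 -0.3406  0.05  ]
 [ 0.4812 -0.3121  0.05  ]]
tapeS c [ 0.5109 -0.3606  0.    ] len 66.18993458098646 dir -20.177101677934004
[[ 0.5419 -0.372   0.    ]
 [ 0.4798 -0.3492  0.    ]]
meterS c [ 0.4744 -0.4686  0.    ] len 89.11605929095879 dir -16.322715455521873
[[ 0.5171 -0.4812  0.    ]
 [ 0.4316 -0.4561  0.    ]]
[0.3194 0.018  1.303 ] [ 0.1578 -1.1122  0.8192]
```

```bash
cat > ov.py <<'E'
from h import *
from plant import optics
def pts(L,c,d):
    d=np.radians(d); Y=np.array([np.cos(d),np.sin(d)]); X=np.array([np.sin(d),-np.cos(d)])
    return np.array([[*(np.array(c)+x/1e3*X+y/1e3*Y),z/1e3] for x,y,z in L])
prof=[(-29,0),(-29,50),(-20,64),(18,64),(39,40),(39,0)]
T=[[(18,y,z) for y,z in prof],[(-18,y,z) for y,z in prof]]
B=[[(x,y,z) for x,y in((-26,-46),(26,-46),(26,46),(-26,46))] for z in(0,24)]
def draw(f,win,s,items):
    x0,y0,x1,y1=win
    im=cv2.resize(f["frame"][y0:y1,x0:x1,::-1],None,fx=s,fy=s,interpolation=cv2.INTER_CUBIC)
    for polys,c,d,col in items:
        for L in polys:
            p=(w2px(f,pts(L,c,d))-[x0,y0]+.5)*s-.5
            cv2.polylines(im,[np.round(p).astype(int)],True,col,1,cv2.LINE_AA)
    return im
E
python3 - <<'E'
from ov import *
out=[]
it=[(T,(.512,-.342),-20,(255,0,255)),(T,(.512,-.342),-25,(0,160,0)),(B,(.479,-.446),-16,(255,0,255))]
a=draw(optics.grab_frame("top"),(450,245,530,310),5,it); b=draw(optics.grab_frame("side"),(310,305,380,395),5,it)
h=max(a.shape[0],b.shape[0]); pad=lambda i:cv2.copyMakeBorder(i,0,h-i.shape[0],0,0,cv2.BORDER_CONSTANT)
cv2.imwrite("pics/ov1.png",np.hstack([pad(a),pad(b)]))
E
```

```text
(no output)
```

View pics/ov1.png

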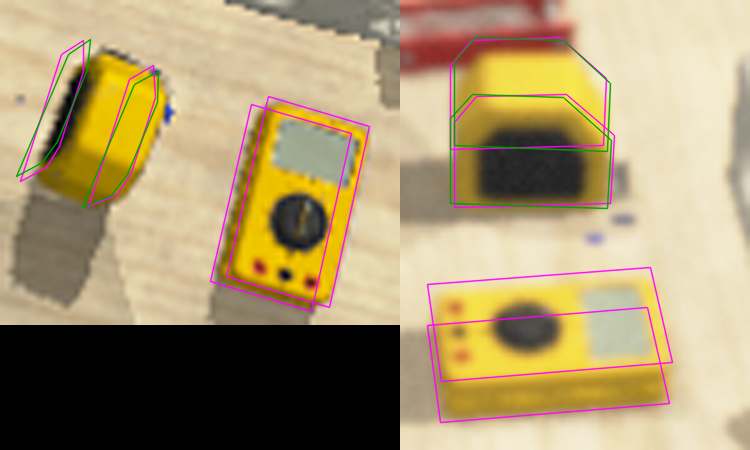

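```bash
python3 -c "
from h import *
togo(.478,-.447,.1,74)
print(R.from_rotvec(sense()['ee_rot']).as_matrix().round(3))"
```

```text
pos [ 0.2301 -0.6079  0.2053] yaw -69.27 shift mm [288.8 -62.7 105.4] turn(tool z) 36.73 q6 -0.17 t 0.4
[[ 0.935  0.354 -0.   ]
 [ 0.354 -0.935  0.   ]
 [ 0.    -0.    -1.   ]]
```

Emit:
carry_out(moves=[[[0,0,0,0,9.2],[0,0,0,0,9.2],[0,0,0,0,9.2],[0,0,0,0,9.1],[0,0,0,0,0]]], squeeze=20)

```text
time: 1.02
tcp_pos: [0.2301, -0.6079, 0.2054]
ee_rot: [-3.112, 0.433, 0.0]
ft_force: [-0.1, -0.8, -0.1]
finger_gap: 1.003
grasp_force: 0.0
```

```bash
python3 -c "
from h import *
togo(.478,-.447,.1,74)"
```

```text
pos [ 0.2301 -0.6079  0.2054] yaw -105.86 shift mm [ 194.5 -222.5  105.4] turn(tool z) 0.14 q6 0.46 t 1.025
```

Emit:
carry_out(moves=[[[0,39,-44.5,0,0],[0,39,-44.5,0,0],[0,39,-44.5,5,0],[0,39,-44.5,40,0],[0,38.5,-44.5,40,0]]])

```text
time: 1.65
tcp_pos: [0.4677, -0.4547, 0.1302]
ee_rot: [3.11, -0.431, 0.002]
ft_force: [0.0, 0.8, 0.7]
finger_gap: 1.001
grasp_force: 0.0
```

```bash
python3 -c "
from h import *
togo(.478,-.447,.006,74)"
```

```text
pos [ 0.4677 -0.4547  0.1302] yaw -105.79 shift mm [  7.6 -10.4 124.2] turn(tool z) 0.21 q6 0.9 t 1.65
```

Emit:
carry_out(moves=[[[0,0,0,30,0],[0,0,0,30,0],[0,0,0,30,0],[0,0,0,15,0],[0,0,0,0,0]]])

```text
time: 2.28
tcp_pos: [0.4656, -0.4549, 0.0244]
ee_rot: [-3.11, 0.435, 0.002]
ft_force: [-0.5, -0.3, -0.0]
finger_gap: 1.002
grasp_force: 0.0
```

```bash
python3 -c "
from h import *
togo(.478,-.447,.006,74)
crop(cam('side'),270,250,430,410,4,'pics/s2.png')"
```

```text
pos [ 0.4656 -0.4549  0.0244] yaw -105.91 shift mm [  9.7 -11.   18.4] turn(tool z) 0.09 q6 0.9 t 2.275
```

View pics/s2.png

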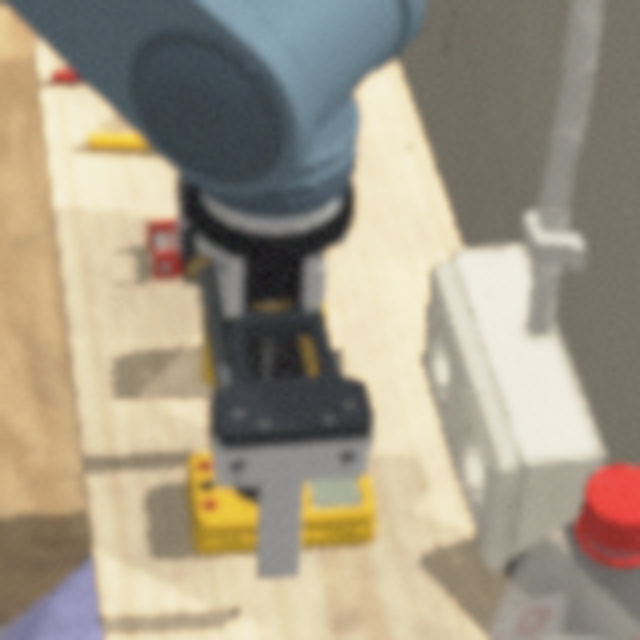

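Emit:
carry_out(moves=[[[0,9.5,-11,0,0],[0,0,0,9,0],[0,0,0,9,0],[0,0,0,0,0],[120,0,0,0,0]]])

```text
time: 2.95
tcp_pos: [0.4781, -0.4476, 0.0072]
ee_rot: [-3.111, 0.437, 0.0]
ft_force: [0.7, -0.4, 0.5]
finger_gap: 0.929
grasp_force: 0.0
```

Emit:
carry_out(moves=[[[255,0,0,0,0],[255,0,0,0,0],[255,0,0,0,0],[255,0,0,0,0],[255,0,0,0,0]]])

```text
time: 3.58
tcp_pos: [0.4783, -0.4476, 0.0074]
ee_rot: [3.111, -0.436, 0.0]
ft_force: [0.3, 0.1, -0.0]
finger_gap: 0.551
grasp_force: 20.0
```

```bash
python3 -c "
from h import *
togo(.478,-.447,.006,74)"
```

```text
pos [ 0.4783 -0.4476  0.0074] yaw -105.97 shift mm [-0.4 -0.5  1.4] turn(tool z) 0.03 q6 0.92 t 3.575
```

Emit:
carry_out(moves=[[[255,0,0,-15,0],[255,0,0,-30,0],[255,0,0,-40,0],[255,0,0,-30,0],[255,-5,-20,0,0]]])

```text
time: 4.2
tcp_pos: [0.4803, -0.4288, 0.1262]
ee_rot: [3.106, -0.438, 0.008]
ft_force: [-0.2, -0.3, -0.7]
finger_gap: 0.555
grasp_force: 20.0
```

Emit:
carry_out(moves=[[[255,-9,-42,0,0],[255,-9,-42,0,0],[255,-9,-42,0,0],[255,-9,-42,0,0],[255,-9,-42,0,0]]])

```text
time: 4.82
tcp_pos: [0.4919, -0.2092, 0.1203]
ee_rot: [-3.109, 0.436, 0.005]
ft_force: [-0.9, -0.8, -1.4]
finger_gap: 0.548
grasp_force: 20.0
```

Emit:
carry_out(moves=[[[255,-9,-42,0,0],[255,-9,-42,0,0],[255,-9,-42,0,0],[255,-9,-42,0,0],[255,-9,-42,0,0]]])

```text
time: 5.45
tcp_pos: [0.5058, 0.0043, 0.1205]
ee_rot: [-3.111, 0.436, 0.005]
ft_force: [0.2, 0.5, -1.3]
finger_gap: 0.554
grasp_force: 20.0
```

Emit:
carry_out(moves=[[[255,-9,-42,0,0],[255,-9,-42,0,0],[255,-9,-42,0,0],[255,-9,-42,0,0],[255,-9,-42,0,0]]])

```text
time: 6.08
tcp_pos: [0.52, 0.2178, 0.1204]
ee_rot: [3.11, -0.435, -0.005]
ft_force: [-0.4, 0.5, -1.4]
finger_gap: 0.55
grasp_force: 20.0
```

Emit:
carry_out(moves=[[[255,-9,-42,0,0],[255,-9,-42,0,0],[255,-9,-42,0,0],[255,-9,-42,0,0],[255,0,-20,0,-2]]])

```text
time: 6.7
tcp_pos: [0.5367, 0.4086, 0.12]
ee_rot: [3.117, -0.376, -0.005]
ft_force: [-0.5, -0.2, -0.5]
finger_gap: 0.549
grasp_force: 20.0
```

```bash
python3 -c "
from h import *
togo(.536,.462,.06,76.6)
cv2.imwrite('pics/t3.png',cam('top')['frame'][:,:,::-1])
f=cam('side');crop(f,180,140,360,270,4,'pics/s3.png')"
```

```text
pos [0.5367 0.4086 0.12  ] yaw -103.76 shift mm [-13.2 -51.8  60. ] turn(tool z) -0.36 q6 2.29 t 6.7
```

View pics/t3.png

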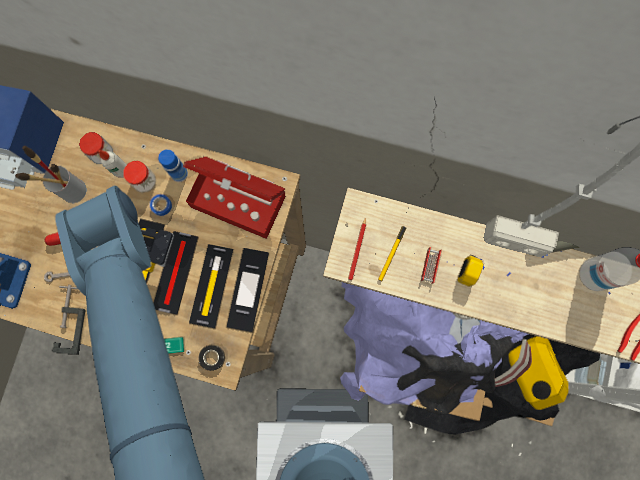

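Emit:
carry_out(moves=[[[255,-6.5,-26,0,-0.3],[255,-6.5,-26,20,0],[255,0,0,30,0],[255,0,0,20,0],[255,0,0,0,0]]])

```text
time: 7.42
tcp_pos: [0.5374, 0.4584, 0.0494]
ee_rot: [3.116, -0.375, -0.007]
ft_force: [-0.5, 0.6, -1.0]
finger_gap: 0.549
grasp_force: 20.0
```

```bash
python3 -c "
from h import *
togo(.536,.462,.0115,76.6)
f=cam('side');crop(f,200,150,320,240,6,'pics/s4.png')"
```

```text
pos [0.5374 0.4584 0.0494] yaw -103.72 shift mm [-2.1 -3.3 37.9] turn(tool z) -0.32 q6 2.36 t 7.425
```

View pics/s4.png

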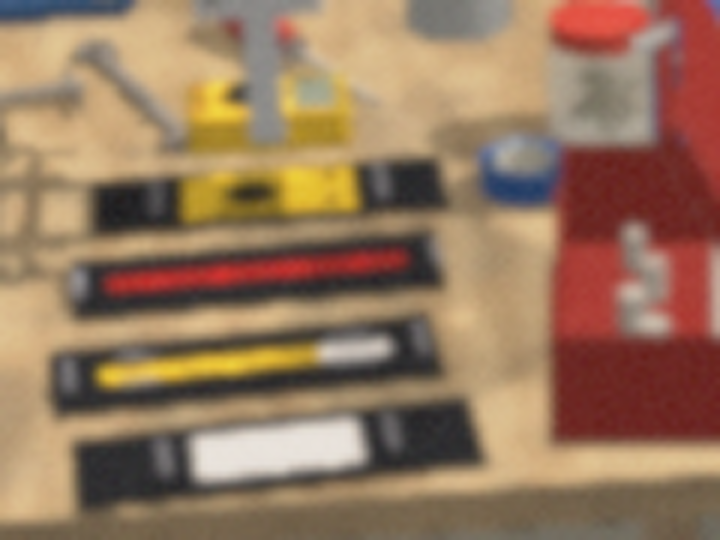

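Emit:
carry_out(moves=[[[255,-3.5,-3.3,15,-0.3],[255,0,0,12,0],[255,0,0,6,0],[255,0,0,2,0],[255,0,0,0,0]]])

```text
time: 8.1
tcp_pos: [0.537, 0.4643, 0.0174]
ee_rot: [-3.12, 0.366, -0.0]
ft_force: [0.7, 0.1, -1.4]
finger_gap: 0.553
grasp_force: 20.0
```

```bash
python3 -c "
from h import *
togo(.536,.462,.0115,76.6)
print(sense()['ft_force'])"
```

```text
pos [0.537  0.4643 0.0174] yaw -103.38 shift mm [-0.4  2.4  5.9] turn(tool z) 0.02 q6 2.36 t 8.1
[ 0.69325747  0.13461735 -1.43139046]
```

Emit:
carry_out(moves=[[[255,-1.5,2.2,2,0],[255,0,0,1.5,0],[255,0,0,1,0],[255,0,0,0.5,0],[255,0,0,0.5,0]]])

```text
time: 8.72
tcp_pos: [0.5349, 0.4625, 0.0118]
ee_rot: [-3.12, 0.366, -0.0]
ft_force: [-0.4, 0.5, -1.4]
finger_gap: 0.551
grasp_force: 20.0
```

Emit:
carry_out(moves=[[[255,0,0,0.5,0],[255,0,0,0,0],[255,0,0,0,0],[255,0,0,0,0],[255,0,0,0,0]]])

```text
time: 9.35
tcp_pos: [0.5349, 0.4625, 0.0114]
ee_rot: [-3.12, 0.366, -0.0]
ft_force: [0.7, -0.1, 0.0]
finger_gap: 0.555
grasp_force: 20.0
```

Emit:
carry_out(moves=[[[105,0,0,0,0],[100,0,0,0,0],[80,0,0,0,0],[60,0,0,0,0],[60,0,0,0,0]]])

```text
time: 9.98
tcp_pos: [0.5348, 0.4624, 0.0113]
ee_rot: [-3.12, 0.366, -0.0]
ft_force: [0.6, 0.1, 0.2]
finger_gap: 0.767
grasp_force: 0.0
```

Emit:
carry_out(moves=[[[60,0,0,-10,0],[60,0,0,-20,0],[60,0,0,-40,0],[60,0,0,-40,0],[60,0,0,0,0]]])

```text
time: 10.6
tcp_pos: [0.5377, 0.4643, 0.1281]
ee_rot: [-3.114, 0.365, -0.013]
ft_force: [0.3, 0.2, 0.0]
finger_gap: 0.763
grasp_force: 0.0
```

```bash
python3 -c "
from h import *
togo(.51,-.347,.12,66.5)
togo(.4647,.1919,.12,80.6)"
```

```text
pos [0.5377 0.4643 0.1281] yaw -103.36 shift mm [160.5 795.8   3.3] turn(tool z) 10.14 q6 2.36 t 10.6
pos [0.5377 0.4643 0.1281] yaw -103.36 shift mm [ -8.1 282.    5.9] turn(tool z) -3.96 q6 2.36 t 10.6
```

Emit:
carry_out(moves=[[[60,10,49,0,0],[60,10,49,0,0],[60,10,49,0,0],[60,10,49,0,0],[60,10,49,0,0]]])

```text
time: 11.22
tcp_pos: [0.526, 0.2109, 0.1208]
ee_rot: [3.12, -0.365, -0.001]
ft_force: [0.4, -0.6, 0.9]
finger_gap: 0.765
grasp_force: 0.0
```

Emit:
carry_out(moves=[[[60,10,49,0,0],[60,10,49,0,0],[60,10,49,0,0],[60,10,49,0,0],[60,10,49,0,0]]])

```text
time: 11.85
tcp_pos: [0.5181, -0.0389, 0.121]
ee_rot: [-3.12, 0.366, 0.001]
ft_force: [1.2, 0.2, -0.6]
finger_gap: 0.768
grasp_force: 0.0
```

Emit:
carry_out(moves=[[[40,10,49,0,0],[0,10,49,0,0],[0,10,49,0,0],[0,0,20,0,10],[0,0,0,0,0]]])

```text
time: 12.48
tcp_pos: [0.5087, -0.2077, 0.1208]
ee_rot: [-3.076, 0.637, 0.001]
ft_force: [-1.0, 0.1, -0.7]
finger_gap: 1.002
grasp_force: 0.0
```

```bash
python3 -c "
from h import *
togo(.51,-.347,.12,66.5)
crop(cam('side'),270,200,430,380,3.3,'pics/s5.png')"
```

```text
pos [ 0.5087 -0.2077  0.1208] yaw -113.4 shift mm [ 56.5 127.4   0.8] turn(tool z) 0.1 q6 1.39 t 12.475
```

Emit:
carry_out(moves=[[[0,17,38,0,0],[0,17,38,0,0],[0,17,38,0,0],[0,5.5,13.4,0,0],[0,0,0,0,0]]])

```text
time: 13.15
tcp_pos: [0.5108, -0.3453, 0.121]
ee_rot: [-3.076, 0.634, 0.001]
ft_force: [-0.4, -0.1, -0.0]
finger_gap: 0.997
grasp_force: 0.0
```

```bash
python3 -c "
from h import *
togo(.51,-.347,.03,66.5)
crop(cam('side'),270,200,430,380,3.3,'pics/s6.png')"
```

```text
pos [ 0.5108 -0.3453  0.121 ] yaw -113.3 shift mm [ 0.   1.9 90.9] turn(tool z) 0.2 q6 1.2 t 13.15
```

View pics/s6.png

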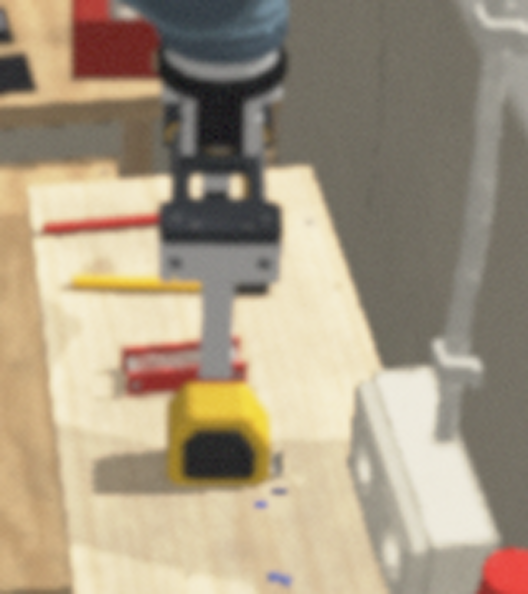

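Emit:
carry_out(moves=[[[0,0,0,25,0],[0,0,0,30,0],[0,0,0,25,0],[0,0,0,15,0],[0,0,0,6,0]]])

```text
time: 13.82
tcp_pos: [0.5106, -0.3449, 0.0197]
ee_rot: [-3.076, 0.634, 0.002]
ft_force: [-0.3, -0.8, 0.2]
finger_gap: 1.005
grasp_force: 0.0
```

Emit:
carry_out(moves=[[[80,0,0,0,0],[120,0,0,0,0],[255,0,0,0,0],[255,0,0,0,0],[255,0,0,0,0]]])

```text
time: 14.45
tcp_pos: [0.5107, -0.3463, 0.0205]
ee_rot: [3.076, -0.636, 0.0]
ft_force: [-0.5, -0.4, -0.8]
finger_gap: 0.506
grasp_force: 0.0
```

Emit:
carry_out(moves=[[[255,0,0,0,0],[255,0,0,0,0],[255,0,0,0,0],[255,0,0,0,0],[255,0,0,0,0]]])

```text
time: 15.08
tcp_pos: [0.5107, -0.3463, 0.0204]
ee_rot: [3.076, -0.636, 0.0]
ft_force: [0.2, -0.9, 0.5]
finger_gap: 0.38
grasp_force: 20.0
```

```bash
python3 -c "
from h import *
togo(.51,-.347,.02,66.5)
crop(cam('side'),290,270,370,360,5,'pics/s7.png')"
```

```text
pos [ 0.5107 -0.3463  0.0204] yaw -113.37 shift mm [-0.4  0.9  0.4] turn(tool z) 0.13 q6 1.2 t 15.075
```

View pics/s7.png

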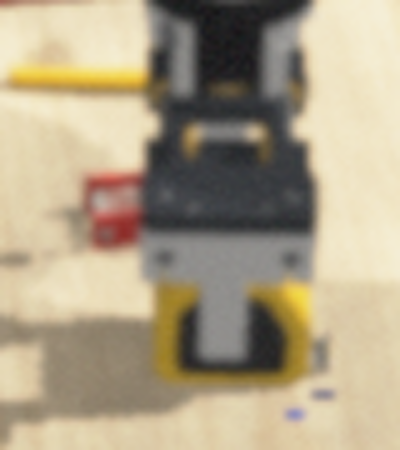

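Emit:
carry_out(moves=[[[255,0,0,-12,0],[255,0,0,-28,0],[255,0,0,-35,0],[255,0,0,-15,0],[255,-11,-20,0,0]]])

```text
time: 15.75
tcp_pos: [0.5092, -0.3247, 0.1121]
ee_rot: [3.074, -0.638, 0.005]
ft_force: [0.1, 0.8, -2.5]
finger_gap: 0.381
grasp_force: 20.0
```

Emit:
carry_out(moves=[[[255,-21,-39,0,0],[255,-21,-39,0,0],[255,-21,-39,0,0],[255,-21,-39,0,0],[255,-21,-39,0,0]]])

```text
time: 16.38
tcp_pos: [0.4887, -0.1011, 0.1098]
ee_rot: [-3.076, 0.637, 0.002]
ft_force: [0.2, 0.3, -0.5]
finger_gap: 0.384
grasp_force: 20.0
```

Emit:
carry_out(moves=[[[255,-21,-39,0,0],[255,-21,-39,0,0],[255,-21,-39,0,0],[255,-21,-39,0,0],[255,-21,-39,0,0]]])

```text
time: 17.0
tcp_pos: [0.4696, 0.1193, 0.1099]
ee_rot: [3.076, -0.636, -0.002]
ft_force: [0.1, -0.3, -1.5]
finger_gap: 0.385
grasp_force: 20.0
```

Emit:
carry_out(moves=[[[255,-21,-39,0,0],[255,0,0,0,-7],[255,0,0,0,-7],[255,0,0,0,0],[255,0,0,0,0]]])

```text
time: 17.62
tcp_pos: [0.4664, 0.1619, 0.1101]
ee_rot: [3.131, -0.26, -0.001]
ft_force: [-0.2, 0.0, -1.8]
finger_gap: 0.382
grasp_force: 20.0
```

```bash
python3 -c "
from h import *
togo(.4647,.1919,.0244,80.6)"
```

```text
pos [0.4664 0.1619 0.1101] yaw -99.48 shift mm [ -6.6 -29.4  85.7] turn(tool z) -0.08 q6 1.84 t 17.625
```

Emit:
carry_out(moves=[[[255,-6.6,-29.4,0,0],[255,0,0,30,0],[255,0,0,30,0],[255,0,0,15,0],[255,0,0,0,0]]])

```text
time: 18.25
tcp_pos: [0.4642, 0.1918, 0.0344]
ee_rot: [3.13, -0.258, -0.004]
ft_force: [-0.2, 0.8, -2.1]
finger_gap: 0.379
grasp_force: 20.0
```

```bash
python3 -c "
from h import *
togo(.4647,.1919,.0244,80.6)
crop(cam('side'),210,150,310,245,6,'pics/s8.png')"
```

```text
pos [0.4642 0.1918 0.0344] yaw -99.42 shift mm [ 0.5 -0.2 10. ] turn(tool z) -0.02 q6 1.9 t 18.25
```

View pics/s8.png

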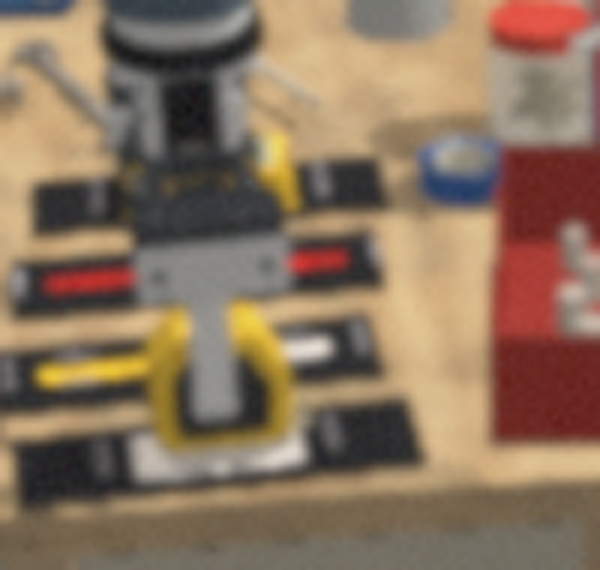

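Emit:
carry_out(moves=[[[255,2,0,4,0],[255,0,0,3,0],[255,0,0,1,0],[255,0,0,0.6,0],[255,0,0,0.6,0]]])

```text
time: 18.92
tcp_pos: [0.467, 0.1917, 0.0262]
ee_rot: [-3.131, 0.257, -0.0]
ft_force: [0.2, -0.3, -1.0]
finger_gap: 0.386
grasp_force: 20.0
```

Emit:
carry_out(moves=[[[255,0,0,0.5,0],[255,0,0,0.5,0],[255,0,0,0,0],[255,0,0,0,0],[255,0,0,0,0]]])

```text
time: 19.55
tcp_pos: [0.4669, 0.1918, 0.0252]
ee_rot: [-3.131, 0.257, -0.0]
ft_force: [0.3, -0.9, -1.5]
finger_gap: 0.38
grasp_force: 20.0
```

Emit:
carry_out(moves=[[[255,0,0,0.5,0],[255,0,0,0.5,0],[255,0,0,0.3,0],[255,0,0,0,0],[255,0,0,0,0]]])

```text
time: 20.18
tcp_pos: [0.467, 0.1918, 0.0244]
ee_rot: [3.131, -0.256, -0.0]
ft_force: [-2.4, -0.1, 5.9]
finger_gap: 0.383
grasp_force: 20.0
```

Emit:
carry_out(moves=[[[150,0,0,0,0],[140,0,0,0,0],[120,0,0,0,0],[90,0,0,0,0],[90,0,0,0,0]]])

```text
time: 20.8
tcp_pos: [0.4669, 0.1917, 0.0238]
ee_rot: [3.131, -0.257, 0.0]
ft_force: [-0.1, -0.5, 0.9]
finger_gap: 0.641
grasp_force: 0.0
```

Emit:
carry_out(moves=[[[90,0,0,-15,0],[90,0,0,-30,0],[90,0,0,-45,0],[90,0,0,-10,0],[90,0,0,0,7]]])

```text
time: 21.42
tcp_pos: [0.4675, 0.1919, 0.125]
ee_rot: [-3.108, 0.452, -0.004]
ft_force: [-0.7, -0.3, 0.3]
finger_gap: 0.648
grasp_force: 0.0
```

Emit:
carry_out(moves=[[[90,0,0,0,7],[90,0,0,0,0],[90,0,0,0,0],[90,0,0,0,0],[90,0,0,0,0]]])

```text
time: 22.05
tcp_pos: [0.4669, 0.1917, 0.1237]
ee_rot: [3.077, -0.635, -0.0]
ft_force: [-0.3, 0.4, 0.8]
finger_gap: 0.645
grasp_force: 0.0
```

```bash
python3 -c "
from h import *
togo(.5585,-.1628,.05,65.5)"
```

```text
pos [0.4669 0.1917 0.1237] yaw -113.34 shift mm [224.6 289.2  73.8] turn(tool z) 1.16 q6 2.14 t 22.05
```

Emit:
carry_out(moves=[[[90,28,36,0,0],[90,28,36,0,0],[90,28,36,0,0],[90,28,36,0,0],[90,28,36,0,0]]])

```text
time: 22.68
tcp_pos: [0.5243, -0.0305, 0.1239]
ee_rot: [-3.077, 0.636, -0.001]
ft_force: [1.0, 0.5, 0.1]
finger_gap: 0.647
grasp_force: 0.0
```

Emit:
carry_out(moves=[[[90,28,36,0,0],[90,28,36,0,0],[90,28,36,0,1.1],[130,0,0,30,0],[130,0,0,20,0]]])

```text
time: 23.3
tcp_pos: [0.5577, -0.1616, 0.0723]
ee_rot: [-3.07, 0.666, 0.002]
ft_force: [1.0, 0.4, -0.5]
finger_gap: 0.5
grasp_force: 0.0
```

Emit:
carry_out(moves=[[[130,0,0,10,0],[130,0,0,0,0],[130,0,0,0,0],[130,0,0,0,0],[130,0,0,0,0]]])

```text
time: 23.92
tcp_pos: [0.5587, -0.1616, 0.0645]
ee_rot: [3.07, -0.666, 0.002]
ft_force: [-1.0, -0.3, -0.2]
finger_gap: 0.491
grasp_force: 0.0
```

```bash
python3 -c "
from h import *
togo(.5585,-.1628,.004,65.5)
crop(cam('side'),270,230,370,310,7,'pics/s9.png')"
```

```text
pos [ 0.5587 -0.1616  0.0645] yaw -114.46 shift mm [ 0.3  1.2 60.5] turn(tool z) 0.04 q6 1.52 t 23.925
```

View pics/s9.png

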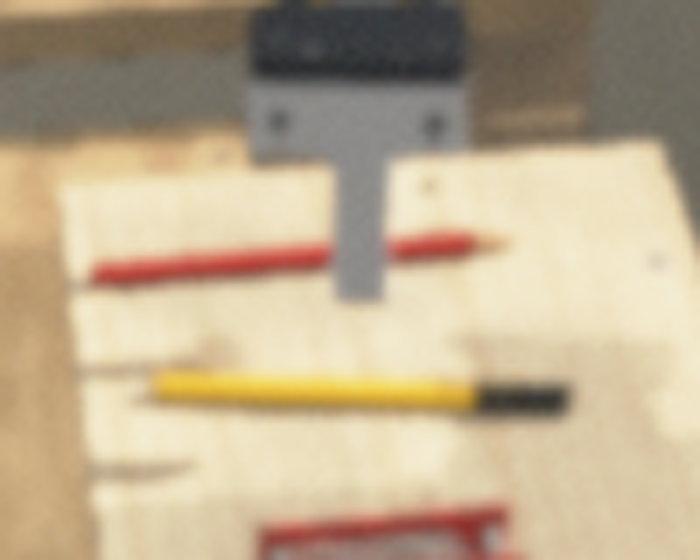

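Emit:
carry_out(moves=[[[130,0,1,25,0],[130,0,0,20,0],[130,0,0,10,0],[130,0,0,5.5,0],[130,0,0,0,0]]], squeeze=10)

```text
time: 24.6
tcp_pos: [0.5579, -0.1624, 0.0033]
ee_rot: [-3.07, 0.666, 0.0]
ft_force: [-0.6, -0.3, 0.2]
finger_gap: 0.488
grasp_force: 0.0
```

Emit:
carry_out(moves=[[[170,0,0,0,0],[200,0,0,0,0],[215,0,0,0,0],[255,0,0,0,0],[255,0,0,0,0]]])

```text
time: 25.22
tcp_pos: [0.558, -0.1625, 0.0035]
ee_rot: [3.07, -0.666, 0.0]
ft_force: [0.0, 1.0, 1.5]
finger_gap: 0.114
grasp_force: 10.0
```

Emit:
carry_out(moves=[[[255,0,0,0,0],[255,0,0,0,0],[255,0,0,0,0],[255,0,0,0,0],[255,0,0,0,0]]])

```text
time: 25.85
tcp_pos: [0.558, -0.1624, 0.0034]
ee_rot: [3.07, -0.666, 0.0]
ft_force: [-0.8, 0.3, 3.0]
finger_gap: 0.112
grasp_force: 10.0
```

```bash
python3 -c "
from h import *
togo(.5585,-.1628,.004,65.5)"
```

```text
pos [ 0.558  -0.1624  0.0034] yaw -114.47 shift mm [ 0.6  0.1 -0.6] turn(tool z) 0.03 q6 1.52 t 25.85
```

Emit:
carry_out(moves=[[[255,0,0,-5,0],[255,0,0,-20,0],[255,0,0,-35,0],[255,0,0,-35,0],[255,0,0,-15,0]]])

```text
time: 26.48
tcp_pos: [0.5593, -0.1631, 0.1169]
ee_rot: [3.069, -0.665, 0.008]
ft_force: [-0.2, 0.8, -0.6]
finger_gap: 0.111
grasp_force: 10.0
```

Emit:
carry_out(moves=[[[255,-20,-28,0,0],[255,-26,-37,0,0],[255,-26,-37,0,0],[255,-26,-37,0,0],[255,-26,-37,0,0]]])

```text
time: 27.1
tcp_pos: [0.5171, 0.0506, 0.1132]
ee_rot: [-3.07, 0.666, 0.001]
ft_force: [0.6, 0.0, -0.7]
finger_gap: 0.11
grasp_force: 10.0
```

Emit:
carry_out(moves=[[[255,-26,-37,0,0],[255,-26,-37,0,0],[255,-26,-37,0,0],[255,-26,-37,0,0],[255,-26,-37,0,0]]])

```text
time: 27.72
tcp_pos: [0.4754, 0.2727, 0.1132]
ee_rot: [3.07, -0.666, -0.001]
ft_force: [0.7, 0.7, -0.4]
finger_gap: 0.112
grasp_force: 10.0
```

Emit:
carry_out(moves=[[[255,0,0,0,-7],[255,0,0,0,-7],[255,0,0,0,0],[255,0,0,0,0],[255,0,0,0,0]]])

```text
time: 28.35
tcp_pos: [0.4762, 0.2712, 0.1133]
ee_rot: [3.128, -0.289, -0.0]
ft_force: [0.3, -0.7, 0.2]
finger_gap: 0.111
grasp_force: 10.0
```

```bash
python3 -c "
from h import *
togo(.4732,.2813,.0074,79.6)"
```

```text
pos [0.4762 0.2712 0.1133] yaw -100.54 shift mm [ -4.8  -9.4 105.9] turn(tool z) -0.14 q6 2.07 t 28.35
```

Emit:
carry_out(moves=[[[255,-4.8,-9.4,0,0],[255,0,0,25,0],[255,0,0,30,0],[255,0,0,25,0],[255,0,0,5,0]]])

```text
time: 28.98
tcp_pos: [0.4717, 0.2814, 0.0266]
ee_rot: [3.127, -0.287, -0.005]
ft_force: [-0.3, 0.4, 0.5]
finger_gap: 0.111
grasp_force: 10.0
```

```bash
python3 -c "
from h import *
togo(.4732,.2813,.0074,79.6)
s=sense()
for n in('side','top'):
    f=cam(n)
    p0=s['tcp_pos']; d=np.radians(-10.5); Y=np.array([np.cos(d),np.sin(d),0])
    for y in list(range(-90,-60,3))+list(range(60,90,3)):
        X=p0+[0,0,.0035]+Y*y/1e3; u=w2px(f,X)[0]; print(n,y,f['frame'][int(round(u[1])),int(round(u[0]))],end=' ')
    print()
"
```

```text
pos [0.4717 0.2814 0.0266] yaw -100.47 shift mm [ 1.6 -0.2 19.2] turn(tool z) -0.07 q6 2.08 t 28.975
side -90 [213 180 135] side -87 [207 175 131] side -84 [206 173 131] side -81 [206 173 131] side -78 [200 167 124] side -75 [197 164 118] side -72 [189 155 100] side -69 [179 144  72] side -66 [173 137  52] side -63 [176 140  50] side 60 [71 65 55] side 63 [70 64 54] side 66 [72 64 52] side 69 [72 64 52] side 72 [88 78 63] side 75 [122 105  83] side 78 [159 136 105] side 81 [183 157 120] side 84 [190 161 123] side 87 [173 146 112] 
top -90 [ 91 115 129] top -87 [ 88 111 125] top -84 [ 89 112 124] top -81 [ 88 111 124] top -78 [ 89 113 126] top -75 [ 88 112 126] top -72 [ 89 112 126] top -69 [ 89 113 127] top -66 [ 86 108 122] top -63 [ 81 105 116] top 60 [42 52 61] top 63 [43 49 57] top 66 [45 51 57] top 69 [53 55 55] top 72 [48 49 48] top 75 [36 37 39] top 78 [35 36 37] top 81 [36 36 38] top 84 [20 21 22] top 87 [51 50 52]
```

Emit:
carry_out(moves=[[[255,0,0,9,0],[255,0,0,5,0],[255,0,0,2,0],[255,0,0,0.7,0],[255,0,0,0.7,0]]])

```text
time: 29.7
tcp_pos: [0.4733, 0.2815, 0.0111]
ee_rot: [-3.128, 0.287, -0.0]
ft_force: [-0.2, 0.6, -0.5]
finger_gap: 0.114
grasp_force: 10.0
```

Emit:
carry_out(moves=[[[255,0,0,0.5,0],[255,0,0,0.5,0],[255,0,0,0,0],[255,0,0,0,0],[255,0,0,0,0]]])

```text
time: 30.32
tcp_pos: [0.4732, 0.2815, 0.01]
ee_rot: [-3.128, 0.287, -0.0]
ft_force: [-0.1, 0.6, -0.7]
finger_gap: 0.111
grasp_force: 10.0
```

Emit:
carry_out(moves=[[[255,-2,0,0.7,0],[255,0,0,0.7,0],[255,0,0,0.5,0],[255,0,0,0,0],[255,0,0,0,0]]])

```text
time: 30.95
tcp_pos: [0.4713, 0.2819, 0.008]
ee_rot: [-3.128, 0.287, 0.0]
ft_force: [0.3, 0.3, -0.4]
finger_gap: 0.11
grasp_force: 10.0
```

Emit:
carry_out(moves=[[[255,0,0,0.4,0],[255,0,0,0.2,0],[255,0,0,0,0],[255,0,0,0,0],[255,0,0,0,0]]])

```text
time: 31.58
tcp_pos: [0.4713, 0.2819, 0.0075]
ee_rot: [3.128, -0.287, 0.0]
ft_force: [-0.3, -0.5, 0.6]
finger_gap: 0.11
grasp_force: 10.0
```

Emit:
carry_out(moves=[[[255,0,0,0.3,0],[255,0,0,0.3,0],[255,0,0,0,0],[255,0,0,0,0],[255,0,0,0,0]]])

```text
time: 32.2
tcp_pos: [0.4713, 0.2819, 0.0074]
ee_rot: [3.128, -0.286, -0.0]
ft_force: [-3.1, -1.4, 6.1]
finger_gap: 0.108
grasp_force: 10.0
```

Emit:
carry_out(moves=[[[222,0,0,0,0],[210,0,0,0,0],[195,0,0,0,0],[170,0,0,0,0],[170,0,0,0,0]]])

```text
time: 32.83
tcp_pos: [0.4712, 0.2819, 0.0068]
ee_rot: [-3.128, 0.287, 0.0]
ft_force: [0.2, -0.4, 0.5]
finger_gap: 0.329
grasp_force: 0.0
```

Emit:
carry_out(moves=[[[170,0,0,-10,0],[170,0,0,-25,0],[170,0,0,-40,0],[170,0,0,-30,0],[170,0,0,0,3.5]]])

```text
time: 33.45
tcp_pos: [0.4735, 0.2827, 0.1159]
ee_rot: [-3.115, 0.384, -0.01]
ft_force: [-0.2, -0.1, -0.8]
finger_gap: 0.335
grasp_force: 0.0
```

```bash
python3 -c "
from h import *
togo(.568,-.079,.05,76)"
```

```text
pos [0.4735 0.2827 0.1159] yaw -104.06 shift mm [179.1 328.2  65.7] turn(tool z) -0.06 q6 2.15 t 33.45
```

Emit:
carry_out(moves=[[[160,23,41,0,0],[150,23,41,0,0],[140,23,41,0,0],[140,23,41,0,0],[140,23,41,0,0]]])

```text
time: 34.08
tcp_pos: [0.5339, 0.0537, 0.1128]
ee_rot: [-3.118, 0.382, -0.002]
ft_force: [0.4, -1.1, -0.2]
finger_gap: 0.452
grasp_force: 0.0
```

Emit:
carry_out(moves=[[[140,23,41,0,0],[140,23,41,0,0],[140,18,41,0,0],[140,0,0,20,0],[140,0,0,0,0]]])

```text
time: 34.7
tcp_pos: [0.5639, -0.0786, 0.0898]
ee_rot: [-3.117, 0.382, 0.007]
ft_force: [-0.2, 0.3, 0.0]
finger_gap: 0.448
grasp_force: 0.0
```

Emit:
carry_out(moves=[[[140,0,0,0,0],[140,0,0,0,0],[140,0,0,0,0],[140,0,0,0,0],[140,0,0,0,0]]])

```text
time: 35.33
tcp_pos: [0.5658, -0.0796, 0.0919]
ee_rot: [3.118, -0.382, 0.0]
ft_force: [-0.2, 0.3, -0.7]
finger_gap: 0.45
grasp_force: 0.0
```

```bash
python3 -c "
from h import *
togo(.568,-.079,.004,76)
f=cam('side');F=f['frame'].astype(int)
m=((F[:,:,0]>110)&(F[:,:,1]<70)&(F[:,:,2]<80)); m[:255]=0;m[:,:275]=0;m[285:]=0;m[:,355:]=0
v,u=np.nonzero(m);print(len(u),u.min(),u.max(),v.min(),v.max())
X=px2w(f,np.c_[u,v],.006);c,b=np.polyfit(X[:,0],X[:,1],1)[::-1];print('slope deg',np.degrees(np.arctan(b)),'y at .568',c+b*.568,X[:,0].min(),X[:,0].max())
"
```

```text
pos [ 0.5658 -0.0796  0.0919] yaw -103.96 shift mm [ 2.  -1.1 87.9] turn(tool z) 0.04 q6 1.48 t 35.325
16 299 335 265 268
slope deg -13.794221007726186 y at .568 -0.08064251625319399 0.5335567389317976 0.625083045831546
```

Emit:
carry_out(moves=[[[140,2,0,25,0],[140,0,0,30,0],[140,0,0,20,0],[140,0,0,10,0],[140,0,0,3,0]]])

```text
time: 36.0
tcp_pos: [0.5678, -0.0802, 0.0036]
ee_rot: [-3.118, 0.382, 0.0]
ft_force: [-0.2, -0.4, 0.4]
finger_gap: 0.451
grasp_force: 0.0
```

Emit:
carry_out(moves=[[[180,0,0,0,0],[205,0,0,0,0],[215,0,0,0,0],[225,0,0,0,0],[255,0,0,0,0]]])

```text
time: 36.62
tcp_pos: [0.5679, -0.0802, 0.0041]
ee_rot: [3.118, -0.382, 0.001]
ft_force: [-0.3, 0.4, 1.9]
finger_gap: 0.115
grasp_force: 10.0
```

Emit:
carry_out(moves=[[[255,0,0,0,0],[255,0,0,0,0],[255,0,0,0,0],[255,0,0,0,0],[255,0,0,0,0]]])

```text
time: 37.25
tcp_pos: [0.5679, -0.0802, 0.0041]
ee_rot: [3.118, -0.382, 0.001]
ft_force: [-1.2, 0.1, 4.7]
finger_gap: 0.117
grasp_force: 10.0
```

Emit:
carry_out(moves=[[[255,0,0,-5,0],[255,0,0,-20,0],[255,0,0,-35,0],[255,0,0,-35,0],[255,0,0,-15,0]]])

```text
time: 37.88
tcp_pos: [0.5691, -0.0806, 0.1172]
ee_rot: [3.117, -0.382, 0.007]
ft_force: [0.9, 0.4, -0.2]
finger_gap: 0.114
grasp_force: 10.0
```

Emit:
carry_out(moves=[[[255,-10,-25,0,0],[255,-15.5,-38.5,0,0],[255,-15.5,-38.5,0,0],[255,-15.5,-38.5,0,0],[255,-15.5,-38.5,0,0]]])

```text
time: 38.5
tcp_pos: [0.5402, 0.1122, 0.1135]
ee_rot: [3.118, -0.382, -0.001]
ft_force: [-0.5, 0.3, 0.2]
finger_gap: 0.113
grasp_force: 10.0
```

Emit:
carry_out(moves=[[[255,-15.5,-38.5,0,0],[255,-15.5,-38.5,0,0],[255,-15.5,-38.5,0,0],[255,-15.5,-38.5,0,0],[255,-15.5,-38.5,0,0]]])

```text
time: 39.12
tcp_pos: [0.5116, 0.3176, 0.1135]
ee_rot: [3.118, -0.382, -0.001]
ft_force: [0.6, 0.2, 0.2]
finger_gap: 0.116
grasp_force: 10.0
```

Emit:
carry_out(moves=[[[255,-15.5,-38.5,0,-2.2],[255,0,0,0,0],[255,0,0,0,0],[255,0,0,0,0],[255,0,0,0,0]]])

```text
time: 39.75
tcp_pos: [0.5069, 0.3566, 0.1138]
ee_rot: [3.125, -0.324, -0.0]
ft_force: [0.1, 0.2, 0.1]
finger_gap: 0.116
grasp_force: 10.0
```

```bash
python3 -c "
from h import *
togo(.5049,.3736,.0081,78.3)"
```

```text
pos [0.5069 0.3566 0.1138] yaw -101.86 shift mm [ -5.4 -16.2 105.7] turn(tool z) -0.16 q6 2.21 t 39.75
```

Emit:
carry_out(moves=[[[255,-5.4,-16.2,0,0],[255,0,0,25,0],[255,0,0,30,0],[255,0,0,25,0],[255,0,0,5,0]]])

```text
time: 40.38
tcp_pos: [0.5031, 0.3745, 0.0268]
ee_rot: [3.123, -0.322, -0.005]
ft_force: [-0.1, -0.2, 0.8]
finger_gap: 0.117
grasp_force: 10.0
```

Emit:
carry_out(moves=[[[255,0,0,0,0],[255,0,0,0,0],[255,0,0,0,0],[255,0,0,0,0],[255,0,0,0,0]]])

```text
time: 41.0
tcp_pos: [0.5047, 0.3746, 0.0291]
ee_rot: [-3.125, 0.322, -0.001]
ft_force: [-0.1, -0.9, 0.1]
finger_gap: 0.113
grasp_force: 10.0
```

```bash
python3 -c "
from h import *
togo(.5049,.3736,.0081,78.3)
s=sense()
f=cam('side')
p0=s['tcp_pos']; d=np.radians(-11.8); Y=np.array([np.cos(d),np.sin(d),0])
for y in list(range(-95,-60,3))+list(range(56,95,3)):
    X=p0+[0,0,.001]+Y*y/1e3; u=w2px(f,X)[0]; print(y,f['frame'][int(round(u[1])),int(round(u[0]))],end=' ')
"
```

```text
pos [0.5047 0.3746 0.0291] yaw -101.78 shift mm [ 0.4  0.9 21. ] turn(tool z) -0.08 q6 2.23 t 41.0
-95 [206 174 129] -92 [205 174 131] -89 [200 169 126] -86 [182 152 112] -83 [171 137 102] -80 [171 137 102] -77 [151 109  83] -74 [118  60  52] -71 [121  52  46] -68 [125  54  47] -65 [124  48  42] -62 [125  48  43] 56 [152  63  50] 59 [150  64  54] 62 [152  79  62] 65 [163 109  81] 68 [151  99  74] 71 [152 113  84] 74 [143 112  82] 77 [139 110  81] 80 [134 107  83] 83 [127 104  80] 86 [129 108  84] 89 [128 108  84] 92 [131 112  88]
```

Emit:
carry_out(moves=[[[255,-1.6,0.9,9,0],[255,0,0,7,0],[255,0,0,2,0],[255,0,0,0.7,0],[255,0,0,0.5,0]]])

```text
time: 41.68
tcp_pos: [0.503, 0.3741, 0.0098]
ee_rot: [-3.125, 0.322, -0.0]
ft_force: [0.3, 0.2, -0.2]
finger_gap: 0.118
grasp_force: 10.0
```

Emit:
carry_out(moves=[[[255,0,0,0.4,0],[255,0,0,0.4,0],[255,0,0,0.3,0],[255,0,0,0,0],[255,0,0,0,0]]])

```text
time: 42.3
tcp_pos: [0.5028, 0.374, 0.0085]
ee_rot: [3.125, -0.322, 0.0]
ft_force: [-0.2, -0.4, -1.8]
finger_gap: 0.114
grasp_force: 10.0
```

Emit:
carry_out(moves=[[[255,0,0,0.3,0],[255,0,0,0.3,0],[255,0,0,0,0],[255,0,0,0,0],[255,0,0,0,0]]])

```text
time: 42.92
tcp_pos: [0.5029, 0.374, 0.0081]
ee_rot: [-3.125, 0.322, -0.0]
ft_force: [-0.4, -1.3, 3.0]
finger_gap: 0.113
grasp_force: 10.0
```

Emit:
carry_out(moves=[[[222,0,0,0,0],[210,0,0,0,0],[195,0,0,0,0],[175,0,0,0,0],[175,0,0,0,0]]])

```text
time: 43.55
tcp_pos: [0.5028, 0.374, 0.0079]
ee_rot: [-3.125, 0.322, -0.0]
ft_force: [0.1, -0.8, 0.1]
finger_gap: 0.314
grasp_force: 0.0
```

Emit:
carry_out(moves=[[[175,0,0,-8,0],[175,0,0,-25,0],[175,0,0,-40,0],[175,0,0,-50,0],[175,0,0,-20,0]]])

```text
time: 44.18
tcp_pos: [0.5045, 0.3749, 0.1551]
ee_rot: [-3.122, 0.322, -0.008]
ft_force: [0.3, -0.3, -0.2]
finger_gap: 0.316
grasp_force: 0.0
```

Emit:
carry_out(moves=[[[175,10,50,0,0],[175,10,50,0,0],[175,10,50,0,0],[175,10,50,0,0],[175,10,50,0,0]]])

```text
time: 44.8
tcp_pos: [0.4999, 0.1175, 0.15]
ee_rot: [3.125, -0.322, -0.002]
ft_force: [-0.2, -0.0, -0.5]
finger_gap: 0.315
grasp_force: 0.0
```

Emit:
carry_out(moves=[[[175,10,50,0,0],[175,10,50,0,0],[175,10,50,0,0],[175,10,50,0,0],[175,0,0,0,0]]])

```text
time: 45.42
tcp_pos: [0.4986, -0.0873, 0.1502]
ee_rot: [-3.124, 0.33, 0.002]
ft_force: [0.2, 0.1, 1.6]
finger_gap: 0.315
grasp_force: 0.0
```

Run:
```python
from h import *
f=cam("top"); crop(f,110,210,275,335,4.8,"pics/fin.png"); crop(cam("side"),180,140,380,300,4,"pics/finS.png")
```

```text
(no output)
```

View pics/fin.png

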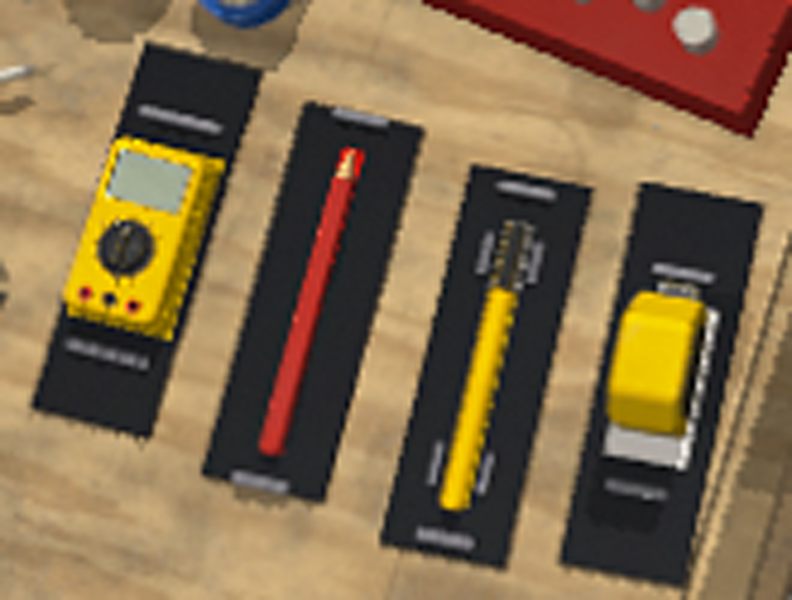

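```bash
python3 -c "
from h import *
togo(.467,.1918,.15,80.6)
f=cam('side');F=f['frame'].astype(int)
m=((F[:,:,0]>120)&(F[:,:,0]-F[:,:,2]>90)&(F[:,:,1]>90)); m[:,:215]=0;m[:,285:]=0;m[:196]=0;m[235:]=0
for v in range(196,235,2):
    u=np.nonzero(m[v])[0]
    if len(u): print(v,u.min(),u.max(),len(u))
d=np.radians(-9.4);Y=np.array([np.cos(d),np.sin(d),0]);X=np.array([np.sin(d),-np.cos(d),0])
c=np.array([.4647,.1919,.004])
for y in(-39,-29,0,29,39): print(y,w2px(f,c+Y*y/1e3+X*.018).round(1),w2px(f,c+Y*y/1e3+X*.018+[0,0,.03]).round(1))
"
```

```text
pos [ 0.4986 -0.0846  0.1501] yaw -101.83 shift mm [ -87.6 -264.1    0.4] turn(tool z) -2.43 q6 1.38 t 45.525
202 248 251 4
204 238 253 16
206 238 255 18
208 220 256 37
210 216 257 42
212 216 258 24
214 236 258 9
216 237 259 7
218 237 259 5
220 237 259 6
222 238 259 5
224 238 257 4
226 239 240 2
-39 [[232.8 229.1]] [[231.9 220.2]]
-29 [[236.2 228.7]] [[235.4 219.8]]
0 [[246.1 227.5]] [[245.4 218.7]]
29 [[256.  226.3]] [[255.4 217.5]]
39 [[259.4 225.9]] [[258.8 217.1]]
```

Emit:
carry_out(moves=[[[90,-17.5,-52,0,0],[90,-17.5,-52,0,0],[90,-17.5,-52,0,0],[90,-17.5,-54,0,0],[90,-17.5,-54,0,-2.4]]], squeeze=20)

```text
time: 46.2
tcp_pos: [0.4659, 0.1947, 0.1508]
ee_rot: [-3.131, 0.251, 0.0]
ft_force: [0.0, 0.3, -0.3]
finger_gap: 0.65
grasp_force: 0.0
```

Emit:
carry_out(moves=[[[90,0,0,0,0],[90,0,0,0,0],[90,0,0,0,0],[90,0,0,0,0],[90,0,0,0,0]]])

```text
time: 46.82
tcp_pos: [0.4675, 0.1907, 0.1509]
ee_rot: [-3.131, 0.259, -0.0]
ft_force: [0.3, -0.2, -0.6]
finger_gap: 0.645
grasp_force: 0.0
```

```bash
python3 -c "
from h import *
togo(.467,.1918,.0246,80.6)"
```

```text
pos [0.4675 0.1907 0.1509] yaw -99.45 shift mm [ -0.7  -1.  126.3] turn(tool z) -0.05 q6 1.9 t 46.825
```

Emit:
carry_out(moves=[[[90,-0.5,-1,30,0],[90,0,0,35,0],[90,0,0,30,0],[90,0,0,20,0],[90,0,0,10,0]]])

```text
time: 47.45
tcp_pos: [0.4664, 0.192, 0.0248]
ee_rot: [3.131, -0.258, -0.003]
ft_force: [-0.1, 0.2, 0.4]
finger_gap: 0.644
grasp_force: 0.0
```

Emit:
carry_out(moves=[[[120,0,0,0,0],[145,0,0,0,0],[255,0,0,0,0],[255,0,0,0,0],[255,0,0,0,0]]])

```text
time: 48.08
tcp_pos: [0.4678, 0.1925, 0.0269]
ee_rot: [-3.131, 0.256, -0.003]
ft_force: [-1.3, -0.9, 5.8]
finger_gap: 0.382
grasp_force: 20.0
```

Emit:
carry_out(moves=[[[255,0,0,0,0],[255,0,0,0,0],[255,0,0,-2,0],[255,0,0,-3,0],[255,0,0,0,0]]])

```text
time: 48.7
tcp_pos: [0.4667, 0.1925, 0.0308]
ee_rot: [-3.131, 0.257, 0.001]
ft_force: [-0.1, -0.5, -0.7]
finger_gap: 0.384
grasp_force: 20.0
```

Emit:
carry_out(moves=[[[255,-5.5,0,0,0],[255,-5.5,0,0,0],[255,0,0,0,0],[255,0,0,1.5,0],[255,0,0,1,0]]])

```text
time: 49.32
tcp_pos: [0.4563, 0.1942, 0.0284]
ee_rot: [-3.131, 0.257, -0.0]
ft_force: [0.7, 0.3, -2.3]
finger_gap: 0.382
grasp_force: 20.0
```

Emit:
carry_out(moves=[[[255,0,0,0.7,0],[255,0,0,0.7,0],[255,0,0,0.5,0],[255,0,0,0,0],[255,0,0,0,0]]])

```text
time: 49.95
tcp_pos: [0.4562, 0.1943, 0.0269]
ee_rot: [3.131, -0.257, -0.0]
ft_force: [-3.5, 0.0, 5.3]
finger_gap: 0.384
grasp_force: 20.0
```

Emit:
carry_out(moves=[[[150,0,0,0,0],[140,0,0,0,0],[120,0,0,0,0],[90,0,0,0,0],[90,0,0,0,0]]])

```text
time: 50.58
tcp_pos: [0.4561, 0.1942, 0.0265]
ee_rot: [-3.131, 0.257, 0.0]
ft_force: [0.4, -0.2, 0.3]
finger_gap: 0.648
grasp_force: 0.0
```

Emit:
carry_out(moves=[[[90,0,0,-15,0],[90,0,0,-30,0],[90,0,0,-45,0],[90,0,0,-40,0],[90,0,0,0,0]]])

```text
time: 51.2
tcp_pos: [0.4589, 0.1948, 0.1614]
ee_rot: [-3.129, 0.256, -0.014]
ft_force: [-0.3, -0.1, 0.0]
finger_gap: 0.647
grasp_force: 0.0
```

Emit:
carry_out(moves=[[[90,10,50,0,0],[90,10,50,0,0],[90,10,50,0,0],[90,10,50,0,0],[90,10,50,0,0]]])

```text
time: 51.82
tcp_pos: [0.4639, -0.0619, 0.1558]
ee_rot: [-3.131, 0.257, 0.002]
ft_force: [0.6, 0.4, 0.0]
finger_gap: 0.647
grasp_force: 0.0
```

Emit:
carry_out(moves=[[[90,0,0,0,0],[90,0,0,0,0],[90,0,0,0,0],[90,0,0,0,0],[90,0,0,0,0]]])

```text
time: 52.45
tcp_pos: [0.4648, -0.0599, 0.1565]
ee_rot: [-3.131, 0.255, -0.0]
ft_force: [1.0, -0.4, 0.6]
finger_gap: 0.651
grasp_force: 0.0
```

```bash
python3 -c "
from h import *
f=cam('side');F=f['frame'].astype(int)
m=((F[:,:,0]>120)&(F[:,:,0]-F[:,:,2]>90)&(F[:,:,1]>90)); m[:,:215]=0;m[:,285:]=0;m[:196]=0;m[235:]=0
for v in range(200,230,3):
    u=np.nonzero(m[v])[0]
    if len(u): print(v,u.min(),u.max(),len(u))
t=cam('top');F=t['frame'].astype(int)
w=(F.min(2)>200);w[:,:230]=0;w[:,262:]=0;w[:260]=0;w[315:]=0
for v in range(266,312,2):
    u=np.nonzero(w[v])[0]
    print(v,(u.min(),u.max(),len(u)) if len(u) else 0,end=' ')
s=sense();print(s['tcp_pos'],s['finger_gap'],s['time'])
"
```

```text
203 237 249 13
206 234 252 19
209 216 253 38
212 216 254 28
215 232 254 9
218 233 254 4
221 233 254 5
224 234 253 4
266 0 268 0 270 0 272 (np.int64(243), np.int64(246), 4) 274 (np.int64(242), np.int64(255), 7) 276 (np.int64(255), np.int64(258), 4) 278 (np.int64(257), np.int64(257), 1) 280 (np.int64(257), np.int64(257), 1) 282 0 284 0 286 0 288 0 290 0 292 0 294 0 296 0 298 0 300 0 302 0 304 0 306 0 308 0 310 0 [ 0.46478451 -0.06019627  0.15653432] 0.6457030950646683 52.55
```

```bash
python3 -c "
from plant import ticket
print(ticket.hand_in())"
```

```text
the job is handed in; nothing more can be done
None
```

The meter, tape measure, marker and pencil are each set down on their own inlay. I re-placed the tape about 11 mm after seeing it sat off-centre, then checked that by image measurement only. The hex keys were not touched, and I handed the job in at about 52.5 s.

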